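Stroke-test the curved roller guide

ROBOT

A 7-joint arm with a two-finger parallel gripper is mounted at the origin on the work surface. World frame = base frame: x ahead of the robot, y to its left, z up, the work surface at z = 0. Lengths are in m, angles in degrees, forces in N, time in s.
With the tool pointing down it reaches from about 0.425 to 0.875 m from the base axis. Payload 4.7 kg.
Tool frame: the origin (TCP) lies on the centre line of the jaws, within the pads' length; the fingertips stand 8 mm ahead of it and the grasp point (between the pads) lies 11 mm behind it; z points along the fingers, y is the direction in which the jaws open and shut (so a half turn about z gives the same grasp; the last joint's range is limited). The gripper opens to 87 mm and grips with 3 to 60 N. Pads are 19 mm wide; open, the fingers measure 117 mm over their backs; the gripper's body (75 mm by 190 mm) begins 51 mm behind the grasp point.
Start: joints at [70.594, 18.392, -4.016, 83.108, 1.295, 78.541, -3.26], TCP at [0.225, -0.61, 0.231] pointing down, gripper open.
Joint ranges: [-163.93, 163.93], [-17.29, 119.83], [-79.2, 71.16], [3.27, 140.29], [-89.18, 269.18], [5.43, 117.66], [-154.24, 154.24]. Speed limits (degrees/s): [147.25, 147.25, 180, 180, 180, 180, 180].

INTERFACE

Orientations are given as [roll, pitch, yaw] about the fixed x, y, z axes, in that order (R = Rz(yaw) Ry(pitch) Rx(roll)).
In Python, from cell import env gives the robot as it stands. The module is installed in compiled form; this text tells all that it offers.
- The arm moves only by the tool move_arm, never from a script. Its argument "steps" is a list of rows, each a list of 2 entries, a list of its own where there are three numbers: the shift along the tool's x, y, z in m, then the turn about the tool's z in rad. A call has 1 to 20 rows; each row is the pose to reach, as a shift and turn from the pose commanded when the call began, along the tool's axes at that moment; what a row does not reach only later rows make up. A row lasts 1/8 s, in which the tool goes at most 62.5 mm and 10.7 degrees, less where a joint would pass 70% of its speed; a pose out of reach is approached as far as the arm can. A call with a gripper value outside its range is refused whole. "hand" is the closure, from -1 (fully open) to 1 (shut), set as the call begins (left out, the last holds). The fingers move at their own pace and stop on an object; "squeeze" is the grip in N (left out, the last holds). Time passes only in rows, so rows that repeat a pose let the fingers close. It gives the time, the measured TCP pose, the force and the opening at its end, in the units of the state.
- env.get_obs(): the state, without advancing time (a new reading comes with each control period).
- env.read_camera(name): name is "scene" or "top" or "wrist"; returns (picture, depth): 400x640x3 uint8, red, green, blue; 400x640 float32, m along the optical axis (not along the pixel's ray), 0 where there is no reading.
- env.calibration(name): a dict with "intrinsics" (3x3 intrinsics, pixels), "D" ([k1, k2, p1, p2, k3] as OpenCV has them; the pictures are not rectified), "position" and "orientation" of the camera in the world; the wrist camera has in their place "mount" (4x4, takes a point from camera to tool coordinates, whose origin is the TCP and whose axes are the flange's). Camera axes: x right, y up, looking along -z (the intrinsics and any distortion apply to the point x, -y, -z); pixel columns grow to the right and rows downward; lengths in m; the calibration is good to about 2 mm. A picture is of the moment at which its call begins: read the wrist's pose just before it. calibration takes no time and is no camera call.
- env.sign_off(): hands the job in, once; it reports no verdict.
Trained networks look in the newest picture that a camera, given by its name, has taken for a name from the list of things; names that differ only in an ending like _2 or _b are one class to them, and where a whole thing is asked for, a point or a joint stands for the part that bears it (a point fixed in the world has none). Each returns a list of dicts, best first, with "conf" (0 to 1); they miss things now and then, are a little off and sometimes report something else, mostly with a low value. They report only what shows in the picture. A call takes as long as a camera call.
- env.cut_out(camera, query): "region" (400x640 bool, what is visible of it) and "uv" ([column, row] in pixels, amid what is visible of it).
The state is a dict: "time_s": time; "qpos": joint angles; "joint_velocities": joint speeds; "effort": joint torques, N m; "tool_pos": TCP position; "tool_rot": TCP orientation; "force": force on the tool from outside, world axes, zero at the start; "wrist_torque": the same for the moment, N m; "grip_width": finger opening in m.
Only numpy, scipy, OpenCV 4.12 (cv2) and the standard library are available. Lean on these libraries where they do the work, as an engineer would, in place of code of your own. Each camera call takes 0.05 s, during which the arm holds its last target. There are 200 camera calls.

TASK

Check that every roller of the curved roller guide turns: with the gripper closed, run the fingertips lightly along the curved row over the tops of the rollers, from the end marked by the green puck to the end marked by the red puck, so that each of the six rollers in turn is visibly turned in that direction. Press gently, never pushing a roller all the way down, and do not grip, lift or shift the guide or the things around it. Finish clear of everything.

Things in the scene. Friction and masses are not known exactly. Their poses are not given: they have to be found in the camera images.
- guide: Aluminium guide on rubber feet, loose, about 2.3 kg, with 6 sprung blue rollers in a row on a 180 mm radius arc, 54 mm apart, roller 1 at own -y end, 6 at +y end. Origin at table height under the arc's middle, between rollers 3 and 4; z up; the arc's centre is 180 mm away towards own -x. Base 62 mm wide; axles and cheeks stay 13 mm or more below the roller tops. Not to be shifted.
- crown1 (a point): Middle of the top of roller 1 when not pressed, 66 mm above the table. Roller: blue, 32 mm diameter, 24 mm wide (across the row), axle level and square to the arc; a white line on top at the start shows whether it has turned. In the guide's frame at x -48, y -123, z 66 mm.
- crown2 (a point): Middle of the top of roller 2 when not pressed, 66 mm above the table. Roller: blue, 32 mm diameter, 24 mm wide (across the row), axle level and square to the arc; a white line on top at the start shows whether it has turned. In the guide's frame at x -18, y -78, z 66 mm.
- crown3 (a point): Middle of the top of roller 3 when not pressed, 66 mm above the table. Roller: blue, 32 mm diameter, 24 mm wide (across the row), axle level and square to the arc; a white line on top at the start shows whether it has turned. In the guide's frame at x -2, y -27, z 66 mm.
- crown4 (a point): Middle of the top of roller 4 when not pressed, 66 mm above the table. Roller: blue, 32 mm diameter, 24 mm wide (across the row), axle level and square to the arc; a white line on top at the start shows whether it has turned. In the guide's frame at x -2, y 27, z 66 mm.
- crown5 (a point): Middle of the top of roller 5 when not pressed, 66 mm above the table. Roller: blue, 32 mm diameter, 24 mm wide (across the row), axle level and square to the arc; a white line on top at the start shows whether it has turned. In the guide's frame at x -18, y 78, z 66 mm.
- crown6 (a point): Middle of the top of roller 6 when not pressed, 66 mm above the table. Roller: blue, 32 mm diameter, 24 mm wide (across the row), axle level and square to the arc; a white line on top at the start shows whether it has turned. In the guide's frame at x -48, y 123, z 66 mm.
- roller1 (a joint): Rotation of roller 1 (rad), 0 at the start; positive when its top moves along the row towards roller 6, negative towards roller 1. It has light friction, about 0.004 N m, stays where it is left, and may turn without end; a light fingertip stroking over its top turns it.
- roller2 (a joint): Rotation of roller 2 (rad), 0 at the start; positive when its top moves along the row towards roller 6, negative towards roller 1. It has light friction, about 0.004 N m, stays where it is left, and may turn without end; a light fingertip stroking over its top turns it.
- roller3 (a joint): Rotation of roller 3 (rad), 0 at the start; positive when its top moves along the row towards roller 6, negative towards roller 1. It has light friction, about 0.004 N m, stays where it is left, and may turn without end; a light fingertip stroking over its top turns it.
- roller4 (a joint): Rotation of roller 4 (rad), 0 at the start; positive when its top moves along the row towards roller 6, negative towards roller 1. It has light friction, about 0.004 N m, stays where it is left, and may turn without end; a light fingertip stroking over its top turns it.
- roller5 (a joint): Rotation of roller 5 (rad), 0 at the start; positive when its top moves along the row towards roller 6, negative towards roller 1. It has light friction, about 0.004 N m, stays where it is left, and may turn without end; a light fingertip stroking over its top turns it.
- roller6 (a joint): Rotation of roller 6 (rad), 0 at the start; positive when its top moves along the row towards roller 6, negative towards roller 1. It has light friction, about 0.004 N m, stays where it is left, and may turn without end; a light fingertip stroking over its top turns it.
- press1 (a joint): How far roller 1 is pushed down against its spring (m): 0 free, 0.010 bottomed out. It starts down at about 1.6 N, needs 3 N for 4 mm and 5 N for the full 10 mm, and springs back.
- press2 (a joint): How far roller 2 is pushed down against its spring (m): 0 free, 0.010 bottomed out. It starts down at about 1.6 N, needs 3 N for 4 mm and 5 N for the full 10 mm, and springs back.
- press3 (a joint): How far roller 3 is pushed down against its spring (m): 0 free, 0.010 bottomed out. It starts down at about 1.6 N, needs 3 N for 4 mm and 5 N for the full 10 mm, and springs back.
- press4 (a joint): How far roller 4 is pushed down against its spring (m): 0 free, 0.010 bottomed out. It starts down at about 1.6 N, needs 3 N for 4 mm and 5 N for the full 10 mm, and springs back.
- press5 (a joint): How far roller 5 is pushed down against its spring (m): 0 free, 0.010 bottomed out. It starts down at about 1.6 N, needs 3 N for 4 mm and 5 N for the full 10 mm, and springs back.
- press6 (a joint): How far roller 6 is pushed down against its spring (m): 0 free, 0.010 bottomed out. It starts down at about 1.6 N, needs 3 N for 4 mm and 5 N for the full 10 mm, and springs back.
- green_puck: Green plastic marker puck, loose, 34 mm diameter foot, 24 mm knob, 24 mm high, origin under its centre. It stands on the table in line with the row, 60 to 75 mm beyond one end roller, and marks the starting end. Not to be moved.
- red_puck: Red plastic marker puck, loose, 34 mm diameter foot, 24 mm knob, 24 mm high, origin under its centre. It stands on the table in line with the row, 60 to 75 mm beyond one end roller, and marks the finishing end. Not to be moved.
- jar: Bystander: green jar with black cap, 68 mm diameter, 100 mm high, loose, origin under its centre, to the left of the guide. Not to be moved.
- screwdriver: Bystander: screwdriver with a yellow handle, about 200 mm long, lying loose on the far side of the guide. Not to be moved.

How it is judged:
By the outcome, as a careful person would: the job done as asked, in the order asked, and still so for the second after the job is handed in, with the robot touching nothing.
It also fails if it takes over 40 s, if anything falls off the work surface, if the arm or the gripper's body presses on something with over 40 N, if the wrist force passes 120 N, or if a joint passes its speed limit or range.

## Working session

There is one attempt and no reset: what is moved stays moved. The work goes in short steps, Python scripts to look and compute and a tool call to move; the robot and the scene stay as the last step left them, time stands still between calls to the robot, and variables do not carry over. Pictures are saved under pics/ and viewed, about 8 in all and at most 12, crops included, and the job is handed in when it is done.

Besides the shell and the picture viewer there is one more tool, called after ">>>" in YAML: its name, and indented under it one key for each argument. move_arm: Moves the arm, as the interface text tells. Its arguments: {"type":"object","properties":{"steps":{"type":"array"},"hand":{"type":"number"},"squeeze":{"type":"number"}},"required":["steps"]}

```bash
mkdir -p pics
cat > h.py <<'E'
import numpy as np, cv2
from cell import env
from scipy.spatial.transform import Rotation as R
def cam(n):
    c=env.calibration(n)
    return c
def pts(n,uv,depth,c=None):
    c=c or cam(n); K=np.array(c["intrinsics"]);D=np.array(c["D"],float)
    uv=np.array(uv,float).reshape(-1,2)
    u=cv2.undistortPoints(uv.reshape(-1,1,2),K,D).reshape(-1,2)
    d=np.asarray(depth).reshape(-1)
    P=np.c_[u[:,0]*d,-u[:,1]*d,-d]
    o=np.array(c["orientation"],float)
    M=o if o.shape==(3,3) else R.from_euler('xyz',o,degrees=True).as_matrix()
    return P@M.T+np.array(c["position"])
E
python3 - <<'E'
from h import *
for n in("scene","top"):
    p,d=env.read_camera(n); cv2.imwrite(f"pics/{n}1.png",p[...,::-1]); np.save(n+"d",d); np.save(n+"p",p)
    print(n,env.calibration(n))
    for q in("guide","crown1","green_puck","red_puck","jar","screwdriver"):
        for r in env.cut_out(n,q)[:6]:
            u,v=np.round(r["uv"]).astype(int); m=r["region"]&(d>0)
            vv,uu=np.nonzero(m)
            P=pts(n,np.c_[uu,vv],d[m])
            print(q,round(r["conf"],2),r["uv"],m.sum(),P.mean(0).round(3),P[:,2].max().round(3))
print(env.get_obs())
E
```

```text
scene {'intrinsics': array([[401.19144016,   0.        , 313.00495697],
       [  0.        , 401.19144016, 195.38620452],
       [  0.        ,   0.        ,   1.        ]]), 'D': array([0.00081438, 0.        , 0.        , 0.        , 0.        ]), 'position': array([ 1.05445755, -0.55027815,  0.7671126 ]), 'orientation': array([50.27885164, -1.31983814, 35.62891389])}
guide 0.85 [282.0, 224.2] 2561 [0.543 0.037 0.034] 0.069
guide 0.35 [280.6, 216.6] 157 [0.555 0.035 0.055] 0.069
crown1 0.91 [279.1, 225.3] 2536 [0.542 0.033 0.034] 0.069
crown1 0.59 [215.3, 244.6] 145 [ 0.459 -0.112  0.016] 0.027
green_puck 0.52 [215.1, 243.9] 140 [ 0.461 -0.111  0.016] 0.027
red_puck 0.29 [246.1, 231.4] 157 [ 0.509 -0.061  0.058] 0.068
red_puck 0.21 [282.9, 215.8] 152 [0.557 0.032 0.056] 0.069
jar 0.86 [366.2, 151.2] 643 [0.576 0.429 0.062] 0.106
screwdriver 0.55 [352.8, 275.1] 488 [0.782 0.004 0.02 ] 0.029
top {'intrinsics': array([[407.88133371,   0.        , 319.71192508],
       [  0.        , 407.88133371, 199.0205155 ],
       [  0.        ,   0.        ,   1.        ]]), 'D': array([-0.106633
[... 761 characters left out ...]
39 0.077] 0.104
{'time_s': 0.7, 'qpos': array([70.5942918 , 18.3912303 , -4.01771121, 83.10585324,  1.29497042,
       78.54053803, -3.26036456]), 'joint_velocities': array([ 0.02416302, -0.08989323, -0.07087823,  0.01911743, -0.02778754,
       -0.03734517, -0.02924589]), 'effort': array([-3.54964677e-04, -4.90945637e+01, -4.02992852e-01, -3.12702084e+01,
       -6.36965409e-02,  3.37366050e-02, -1.70463238e-05]), 'tool_pos': array([ 0.22459067, -0.61000457,  0.23060951]), 'tool_rot': array([1.79992487e+02, 2.09308494e-03, 2.02156251e+01]), 'force': array([-0.59806853,  0.20826207,  0.69976483]), 'wrist_torque': array([0.01522663, 0.05880293, 0.02508193]), 'grip_width': 0.08686924299874067}
```

```bash
cat > fit.py <<'E'
from h import *
from scipy.optimize import least_squares
C=np.array([[-48,-123],[-18,-78],[-2,-27],[-2,27],[18*-1,78],[-48,123]])/1000
def model(p):
    c,s=np.cos(p[2]),np.sin(p[2]); return C@np.array([[c,s],[-s,c]])+p[:2]
def blue(p):
    h=cv2.cvtColor(p,cv2.COLOR_RGB2HSV); return (h[...,0]>95)&(h[...,0]<130)&(h[...,1]>110)&(h[...,2]>40)
E
python3 - <<'E'
from fit import *
for n in("top","scene"):
    p,d=np.load(n+"p.npy"),np.load(n+"d.npy")
    m=(d>0); vv,uu=np.nonzero(m); P=pts(n,np.c_[uu,vv],d[m])
    Z=np.zeros((400,640));X=np.zeros((400,640,3));X[vv,uu]=P;Z[vv,uu]=P[:,2]
    print("table z",np.median(P[(P[:,0]>.6)&(P[:,0]<.7)&(abs(P[:,1])<.1),2]))
    reg=(X[...,0]>.4)&(X[...,0]<.65)&(X[...,1]>-.2)&(X[...,1]<.3)
    mm=reg&(Z>.062)&(Z<.075)
    k,l,st,ce=cv2.connectedComponentsWithStats(mm.astype(np.uint8))
    cs=[]
    for i in range(1,k):
        if st[i,4]>15:
            q=X[l==i]; cs.append(q.mean(0)); print(st[i,4],ce[i].round(1),q.mean(0).round(4),q[:,2].max().round(4),(np.percentile(q,[5,95],axis=0)).round(3)[:,:2].tolist())
    cs=np.array(cs); cs=cs[np.argsort(cs[:,1])]
    if len(cs)==6:
        r=least_squares(lambda p:(model(p)-cs[:,:2]).ravel(),[.55,.07,0]); print(n,r.x,(r.fun*1000).round(1)); print(model(r.x).round(4).tolist())
p=np.load("topp.npy"); a=cv2.resize(p[180:320,240:460],None,fx=3.6,fy=3.6,interpolation=2); cv2.imwrite("pics/crop1.png",a[...,::-1])
E
```

```text
table z -0.0006699823276349881
91 [342.2 224.9] [0.5543 0.0931 0.0646] 0.0689 [[0.546, 0.083], [0.564, 0.102]]
107 [368.5 225.9] [0.5554 0.0394 0.0642] 0.0674 [[0.545, 0.03], [0.566, 0.048]]
94 [316.4 230.3] [0.5402 0.1449 0.0647] 0.0681 [[0.531, 0.135], [0.549, 0.154]]
104 [393.4 235.9] [ 0.5375 -0.012   0.0646] 0.0681 [[0.527, -0.021], [0.548, -0.003]]
110 [293.3 243. ] [0.5117 0.1898 0.0647] 0.0693 [[0.501, 0.18], [0.521, 0.201]]
90 [414.6 252.7] [ 0.5055 -0.0556  0.0643] 0.0679 [[0.497, -0.065], [0.515, -0.047]]
top [ 0.55676997  0.06610201 -0.02135495] [ 0.6 -0.2 -0.4  0.5 -1.2 -0.2  1.   0.   0.2 -0.4 -0.3  0.3]
[[0.5062, -0.0558], [0.5371, -0.0115], [0.5542, 0.0392], [0.5553, 0.0931], [0.5404, 0.1445], [0.5114, 0.1901]]
table z 0.0005225836477114054
40 [303.4 180. ] [0.513  0.1855 0.065 ] 0.0689 [[0.502, 0.176], [0.523, 0.198]]
41 [301.9 192. ] [0.5423 0.1394 0.0653] 0.0687 [[0.532, 0.131], [0.554, 0.149]]
46 [294.5 203.7] [0.5562 0.0879 0.0652] 0.0685 [[0.546, 0.078], [0.567, 0.098]]
52 [281.4 214.1] [0.5542 0.0352 0.0651] 0.0685 [[0.542, 0.027], [0.565, 0.045]]
57 [263.2 222.2] [ 0.537  -0.0163  0.0653] 0.0693 [[0.526, -0.026], [0.548, -0.006]]
57 [242.3 226.6] [ 0.5059 -0.0592  0.0652] 0.0679 [[0.496, -0.069], [0.515, -0.048]]
scene [ 0.55741894  0.0613794  -0.03122765] [-0.3 -0.8  0.   0.3  0.4 -0.8  0.   0.5 -0.4  0.5  0.2  0.3]
[[0.5056, -0.0601], [0.537, -0.016], [0.5546, 0.0345], [0.5563, 0.0884], [0.5419, 0.1399], [0.5133, 0.1858]]
```

View pics/crop1.png

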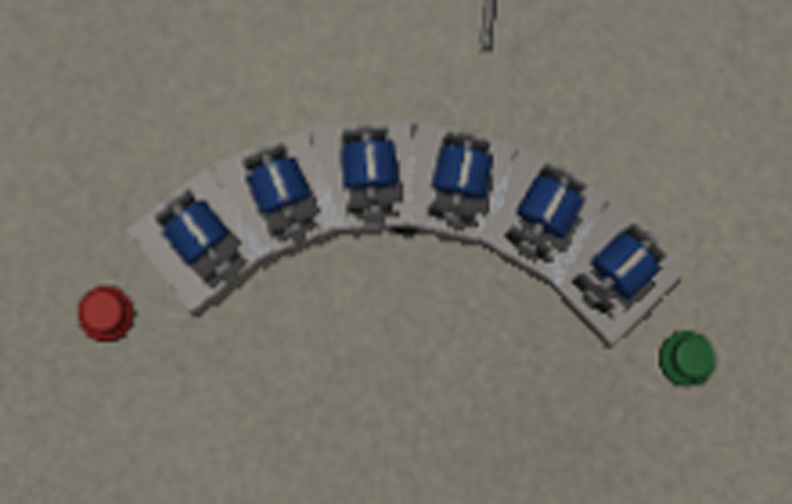

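View pics/scene1.png

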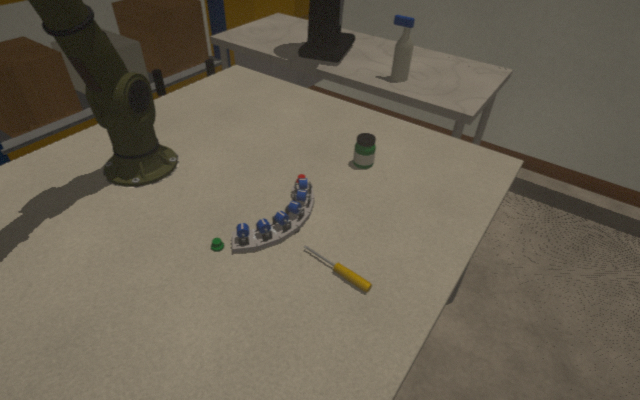

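Top view: green puck (lower right, crop 687,358) is next to roller 1, the red puck (crop 105,313) next to roller 6. So the stroke goes 1→6, which is the positive direction. The two cameras differ by about 4 mm in y. I'll close the gripper and check from the wrist camera.

>>> move_arm:
  hand: 1
  squeeze: 5
  steps:
    - [[0.346,-0.203,-0.07],-0.5]
    - [[0.346,-0.203,-0.07],-0.5]
    - [[0.346,-0.203,-0.07],-0.5]
    - [[0.346,-0.203,-0.07],-1.0]
    - [[0.346,-0.203,-0.07],-1.0]
    - [[0.346,-0.203,-0.07],-1.2]
    - [[0.346,-0.203,-0.07],-1.2]
    - [[0.492,-0.538,-0.07],-2.0]
    - [[0.492,-0.538,-0.07],-2.0]
    - [[0.492,-0.538,-0.07],-2.0]
    - [[0.492,-0.538,-0.07],-2.4]
    - [[0.492,-0.538,-0.07],-2.79]
    - [[0.492,-0.538,-0.07],-2.79]
    - [[0.492,-0.538,-0.07],-2.79]
    - [[0.492,-0.538,-0.07],-2.79]
    - [[0.492,-0.538,-0.07],-2.79]
    - [[0.492,-0.538,-0.07],-2.79]
    - [[0.492,-0.538,-0.07],-2.79]
    - [[0.492,-0.538,-0.07],-2.79]
    - [[0.492,-0.538,-0.07],-2.79]

```text
time_s: 3.2
tool_pos: [0.5004, 0.0649, 0.3005]
tool_rot: [-180.0, 0.0, -180.0]
force: [0.6, -0.2, -0.4]
grip_width: 0.0008
```

```bash
cat > w.py <<'E'
from fit import *
import sys
def wrist(tag):
    o=env.get_obs(); p,d=env.read_camera("wrist"); cv2.imwrite(f"pics/w{tag}.png",p[...,::-1])
    c=env.calibration("wrist"); T=np.eye(4);T[:3,:3]=R.from_euler('xyz',o["tool_rot"],degrees=True).as_matrix();T[:3,3]=o["tool_pos"]
    M=T@np.array(c["mount"]); c=dict(c,orientation=M[:3,:3],position=M[:3,3])
    m=d>0; vv,uu=np.nonzero(m); X=np.zeros((400,640,3)); X[vv,uu]=pts("wrist",np.c_[uu,vv],d[m],c)
    return o,p,d,X,c
E
python3 - <<'E'
from w import *
o,p,d,X,c=wrist(1)
print({k:np.round(o[k],3) for k in("time_s","qpos","tool_pos","tool_rot","force","grip_width")},c["mount"],c["position"])
Z=X[...,2]; print("table",np.median(Z[(abs(Z)<.01)&(d>0)]))
reg=(X[...,0]>.4)&(X[...,0]<.65)&(X[...,1]>-.2)&(X[...,1]<.3)
mm=reg&(Z>.0625)&(Z<.075)
k,l,st,ce=cv2.connectedComponentsWithStats(mm.astype(np.uint8))
for i in range(1,k):
    if st[i,4]>30: q=X[l==i]; print(st[i,4],ce[i].round(1),q.mean(0).round(4),np.percentile(q[:,2],[50,98]).round(4),np.percentile(q,[5,95],axis=0).round(3)[:,:2].tolist())
E
```

```text
{'time_s': np.float64(3.2), 'qpos': array([ 34.404,   0.831, -44.777,  95.667,   0.595,  83.744,  79.604]), 'tool_pos': array([0.5  , 0.065, 0.301]), 'tool_rot': array([-1.79994e+02,  1.00000e-03, -1.79961e+02]), 'force': array([ 0.639, -0.152, -0.39 ]), 'grip_width': np.float64(0.001)} [[ 9.08367425e-04  9.54116099e-01  2.99435544e-01  8.20709715e-02]
 [ 9.99999530e-01 -9.68055822e-04  5.09981098e-05  1.56252583e-03]
 [ 3.38528439e-04  2.99435357e-01 -9.54116530e-01 -1.54372670e-01]
 [ 0.00000000e+00  0.00000000e+00  0.00000000e+00  1.00000000e+00]] [0.41829229 0.06637907 0.45490761]
table 0.0001727126488927644
364 [208.7 167. ] [ 0.5038 -0.0562  0.0649] [0.065  0.0672] [[0.493, -0.067], [0.514, -0.046]]
354 [424.4 172.3] [0.5095 0.1883 0.0649] [0.0649 0.0675] [[0.499, 0.178], [0.52, 0.199]]
344 [248.8 193.9] [ 0.5355 -0.0123  0.065 ] [0.0651 0.0674] [[0.525, -0.023], [0.546, -0.003]]
335 [383.  197.1] [0.5391 0.1427 0.065 ] [0.065  0.0674] [[0.528, 0.133], [0.55, 0.152]]
302 [292.7 207.8] [0.5524 0.0381 0.0649] [0.0649 0.0674] [[0.542, 0.03], [0.563, 0.047]]
321 [338.  208.8] [0.5535 0.0909 0.0651] [0.0652 0.0675] [[0.543, 0.083], [0.565, 0.099]]
```

View pics/w1.png

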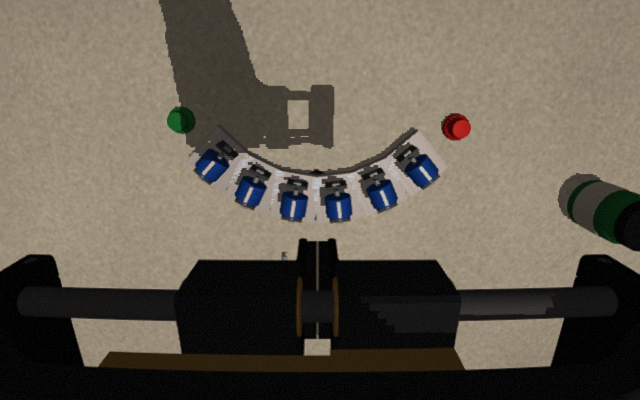

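Wrist view: green puck at (180,120) beside roller 1 at (210,166), red puck at (456,127) beside roller 6. The fit agrees with the top camera, and the crowns are at 66 mm. Next I hover before roller 1, lower to the stroking height, and work out the arc rows.

>>> move_arm:
  steps:
    - [[0.024,-0.144,0.12],0.977]
    - [[0.024,-0.144,0.12],0.977]
    - [[0.024,-0.144,0.12],0.977]
    - [[0.024,-0.144,0.12],0.977]
    - [[0.024,-0.144,0.17],0.977]
    - [[0.024,-0.144,0.17],0.977]
    - [[0.024,-0.144,0.17],0.977]
    - [[0.024,-0.144,0.17],0.977]
    - [[0.024,-0.144,0.2],0.977]
    - [[0.024,-0.144,0.22],0.977]
    - [[0.024,-0.144,0.2295],0.977]
    - [[0.024,-0.144,0.2295],0.977]
    - [[0.024,-0.144,0.2295],0.977]

```text
time_s: 4.88
tool_pos: [0.4774, -0.0793, 0.072]
tool_rot: [179.9, 0.1, 124.1]
force: [-0.5, 0.2, -0.5]
grip_width: 0.0004
```

```bash
cat > arc.py <<'E'
# usage: arc.py a0 a1 step  -> rows from the present pose along the arc (z kept at 0.071)
from fit import *
import sys
a0,a1,s=map(float,sys.argv[1:4]); o=env.get_obs(); p=o["tool_pos"]; psi=np.radians(o["tool_rot"][2])
M=R.from_euler('xyz',o["tool_rot"],degrees=True).as_matrix()
print(p.round(4),o["tool_rot"].round(2),o["force"].round(2),o["qpos"].round(1))
rows=[]
for a in np.arange(a0+s,a1+.01,s):
    r=np.radians(a); t=np.array([.3759+.18*np.cos(r),.0697+.18*np.sin(r),.071])
    d=M.T@(t-p); dy=np.angle(np.exp(1j*(np.pi+r-psi)))
    rows.append([[round(float(x),4)+0. for x in d],round(-float(dy),3)])
print(rows)
E
python3 arc.py -56 -38 2
python3 - <<'E'
from w import *
p,d=env.read_camera("scene"); a=cv2.resize(p[150:280,180:340],None,fx=4.5,fy=4.5,interpolation=2); cv2.imwrite("pics/s2.png",a[...,::-1])
E
```

```text
[ 0.4774 -0.0793  0.072 ] [1.7994e+02 8.0000e-02 1.2410e+02] [-0.53  0.25 -0.54] [ 40.7   9.1 -36.5 115.6   6.5  57.1  35.1]
[[[0.0004, 0.0055, 0.001], -0.033], [[0.0007, 0.0117, 0.001], -0.068], [[0.0012, 0.018, 0.001], -0.103], [[0.002, 0.0242, 0.001], -0.138], [[0.003, 0.0304, 0.001], -0.173], [[0.0042, 0.0366, 0.001], -0.208], [[0.0056, 0.0427, 0.001], -0.243], [[0.0072, 0.0488, 0.001], -0.278], [[0.009, 0.0548, 0.001], -0.312]]
```

View pics/s2.png

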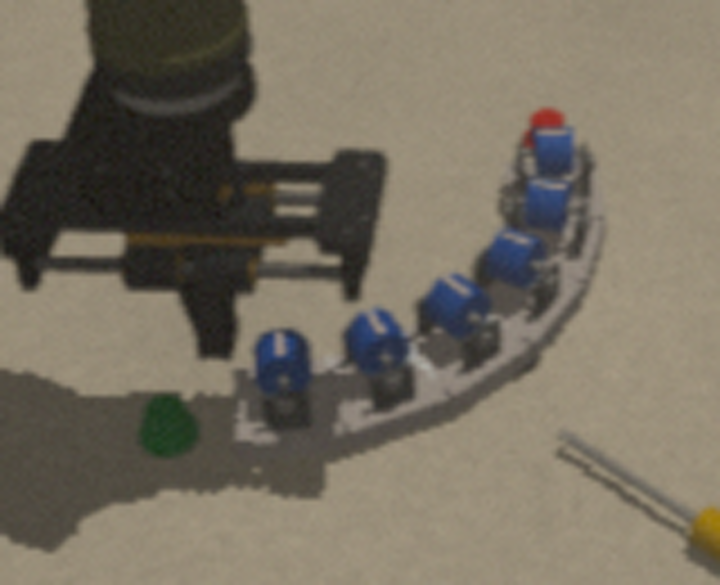

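Tip is just short of roller 1, in line and slightly below its crown. The first short stroke goes onto crown 1, with force and height checked there.

>>> move_arm:
  steps:
    - [[0.0001,0.0063,0],-0.035]
    - [[0.0004,0.0126,0],-0.07]
    - [[0.001,0.0188,0],-0.105]
    - [[0.0018,0.0251,0],-0.14]
    - [[0.0027,0.0313,0],-0.175]
    - [[0.0039,0.0374,0],-0.209]

```text
time_s: 5.68
tool_pos: [0.5059, -0.0545, 0.0712]
tool_rot: [180.0, 0.0, 136.2]
force: [-1.1, 0.3, 3.4]
grip_width: 0.0006
```

Run:
```python
from w import *
o=env.get_obs();print(o["tool_pos"].round(4),o["tool_rot"].round(2),o["force"].round(2))
p,d=env.read_camera("scene"); a=cv2.resize(p[150:280,180:340],None,fx=4.5,fy=4.5,interpolation=2); cv2.imwrite("pics/s3.png",a[...,::-1])
o=env.get_obs();print(o["tool_pos"].round(4),o["force"].round(2))
```

```text
[ 0.5059 -0.0545  0.0712] [1.7998e+02 2.0000e-02 1.3621e+02] [-1.1   0.3   3.42]
[ 0.5066 -0.0538  0.0713] [-0.6   0.29  3.26]
```

View pics/s3.png

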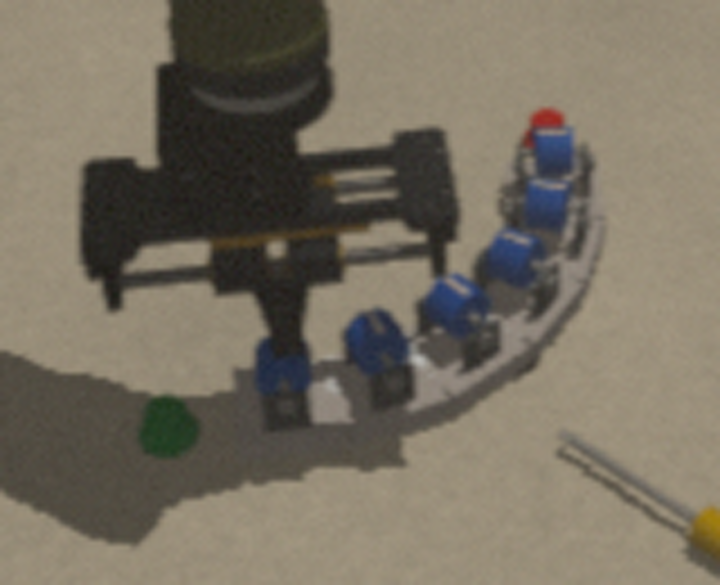

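Contact on the middle of crown 1. The 3.4–3.9 N reading is a bit firmer than I want, so I ease up 1.2 mm and continue along the arc.

>>> move_arm:
  steps:
    - [[0.0001,0.0063,-0.0006],-0.035]
    - [[0.0004,0.0126,-0.0012],-0.07]
    - [[0.001,0.0188,-0.0012],-0.105]
    - [[0.0018,0.0251,-0.0012],-0.14]
    - [[0.0027,0.0313,-0.0012],-0.175]
    - [[0.0039,0.0374,-0.0012],-0.209]
    - [[0.0053,0.0435,-0.0012],-0.244]
    - [[0.007,0.0496,-0.0012],-0.279]
    - [[0.0088,0.0556,-0.0012],-0.314]

```text
time_s: 6.85
tool_pos: [0.538, -0.0083, 0.0724]
tool_rot: [180.0, 0.0, 154.2]
force: [-0.5, 0.2, 1.6]
grip_width: 0.0001
```

Run:
```python
from w import *
o=env.get_obs();print(o["tool_pos"].round(4),o["tool_rot"].round(2),o["force"].round(2),o["qpos"].round(1))
p,d=env.read_camera("scene"); a=cv2.resize(p[150:280,180:340],None,fx=4.5,fy=4.5,interpolation=2); cv2.imwrite("pics/s4.png",a[...,::-1])
```

```text
[ 0.538  -0.0083  0.0724] [1.7999e+02 3.0000e-02 1.5420e+02] [-0.53  0.2   1.64] [ 35.   17.3 -41.8 108.2  13.3  59.4  51.8]
```

View pics/s4.png

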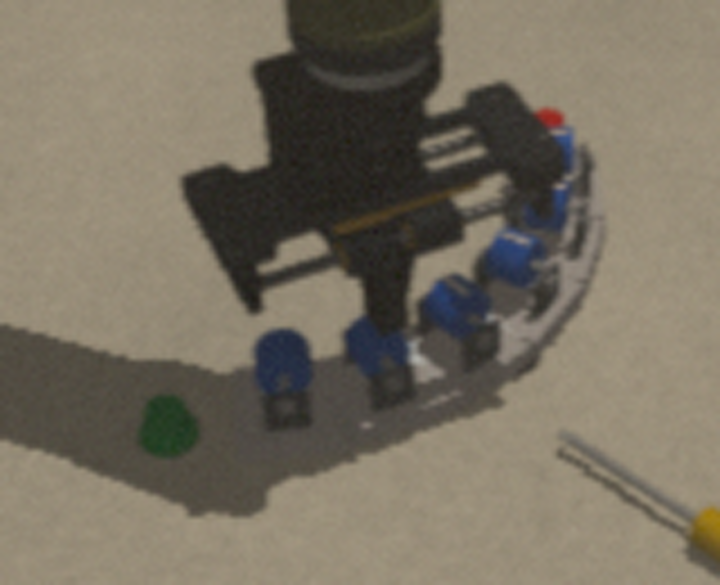

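Roller 1's white line has gone from the top, so it turned, and the guide looks unmoved. The force on roller 2 is a light ~2 N. Continuing at this height.

>>> move_arm:
  steps:
    - [[0.0001,0.0063,0.0002],-0.035]
    - [[0.0004,0.0126,0.0003],-0.07]
    - [[0.001,0.0188,0.0003],-0.105]
    - [[0.0018,0.0251,0.0003],-0.14]
    - [[0.0027,0.0313,0.0003],-0.175]
    - [[0.0039,0.0374,0.0003],-0.209]
    - [[0.0053,0.0435,0.0003],-0.244]
    - [[0.007,0.0496,0.0003],-0.279]
    - [[0.0088,0.0556,0.0003],-0.314]

```text
time_s: 8.02
tool_pos: [0.5543, 0.0456, 0.0721]
tool_rot: [180.0, 0.0, 172.2]
force: [-1.0, 0.4, 1.5]
grip_width: 0.0004
```

>>> move_arm:
  steps:
    - [[0.0001,0.0063,0],-0.035]
    - [[0.0004,0.0126,0],-0.07]
    - [[0.001,0.0188,0],-0.105]
    - [[0.0018,0.0251,0],-0.14]
    - [[0.0027,0.0313,0],-0.175]
    - [[0.0039,0.0374,0],-0.209]
    - [[0.0053,0.0435,0],-0.244]
    - [[0.007,0.0496,0],-0.279]

```text
time_s: 9.02
tool_pos: [0.554, 0.0957, 0.0721]
tool_rot: [180.0, 0.0, -171.8]
force: [-0.2, -0.2, 2.4]
grip_width: 0.0004
```

Run:
```python
from w import *
o=env.get_obs();print(o["tool_pos"].round(4),o["tool_rot"].round(2),o["force"].round(2),o["qpos"].round(1))
p,d=env.read_camera("scene"); a=cv2.resize(p[150:280,180:340],None,fx=4.5,fy=4.5,interpolation=2); cv2.imwrite("pics/s5.png",a[...,::-1])
```

```text
[0.554  0.0957 0.0721] [ 1.8000e+02  3.0000e-02 -1.7183e+02] [-0.17 -0.2   2.45] [ 29.   22.7 -49.  104.7  19.3  61.4  70.9]
```

View pics/s5.png

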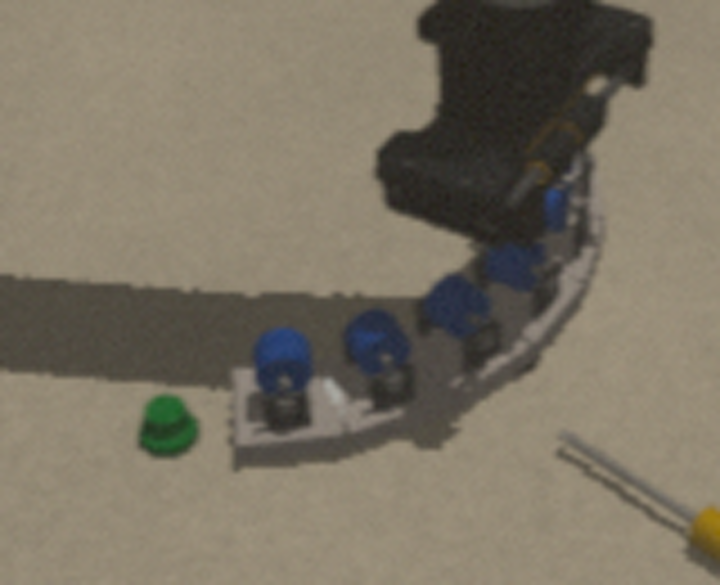

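Rollers 1–3 have all lost their white lines and the tip is on roller 4. Continuing over 4, 5 and 6, then lifting off past the end.

>>> move_arm:
  steps:
    - [[0.0001,0.0063,0],-0.035]
    - [[0.0004,0.0126,0],-0.07]
    - [[0.001,0.0188,0],-0.105]
    - [[0.0018,0.0251,0],-0.14]
    - [[0.0027,0.0313,0],-0.175]
    - [[0.0039,0.0374,0],-0.209]
    - [[0.0053,0.0435,0],-0.244]
    - [[0.007,0.0496,0],-0.279]
    - [[0.0088,0.0556,0],-0.314]

```text
time_s: 10.2
tool_pos: [0.5374, 0.1495, 0.0721]
tool_rot: [-180.0, 0.0, -153.8]
force: [-0.6, -0.7, 2.1]
grip_width: 0.0006
```

>>> move_arm:
  steps:
    - [[0.0001,0.0063,0],-0.035]
    - [[0.0004,0.0126,0],-0.07]
    - [[0.001,0.0188,0],-0.105]
    - [[0.0018,0.0251,0],-0.14]
    - [[0.0027,0.0313,0],-0.175]
    - [[0.0039,0.0374,0],-0.209]
    - [[0.0053,0.0435,0],-0.244]
    - [[0.007,0.0496,0],-0.279]

```text
time_s: 11.2
tool_pos: [0.5092, 0.1909, 0.0721]
tool_rot: [-180.0, 0.0, -137.9]
force: [-0.8, -1.2, 3.0]
grip_width: 0.0004
```

>>> move_arm:
  steps:
    - [[0.0001,0.0063,0],-0.035]
    - [[0.0004,0.0126,0],-0.07]
    - [[0.001,0.0188,0],-0.105]
    - [[0.0018,0.0251,0],-0.14]
    - [[0.0027,0.0313,0],-0.175]
    - [[0.0039,0.0374,0],-0.209]
    - [[0.0046,0.0405,0],-0.227]
    - [[0.0046,0.0405,-0.03],-0.227]
    - [[0.0046,0.0405,-0.08],-0.227]
    - [[0.0046,0.0405,-0.13],-0.227]
    - [[0.0046,0.0405,-0.18],-0.227]
    - [[0.0046,0.0405,-0.23],-0.227]
    - [[0.0046,0.0405,-0.23],-0.227]

```text
time_s: 12.82
tool_pos: [0.4806, 0.2188, 0.3056]
tool_rot: [-179.7, 0.3, -125.0]
force: [0.8, 0.2, -0.1]
grip_width: 0.0001
```

Run:
```python
from w import *
o=env.get_obs();print(o["tool_pos"].round(4),o["tool_rot"].round(2),o["force"].round(2),o["qpos"].round(1))
a,_=env.read_camera("scene"); b,_=env.read_camera("top"); 
s0=np.load("topp.npy")
f=lambda p:cv2.resize(p[180:320,240:460],None,fx=2.6,fy=2.0,interpolation=2)
cv2.imwrite("pics/s6.png",np.vstack([f(b),cv2.resize(a[150:280,180:340],(572,300),interpolation=2)])[...,::-1])
```

```text
[0.4806 0.2188 0.3056] [-179.73    0.29 -124.98] [ 0.77  0.24 -0.08] [ 38.    8.8 -71.2  92.1   8.5  84.7 111.3]
```

View pics/s6.png

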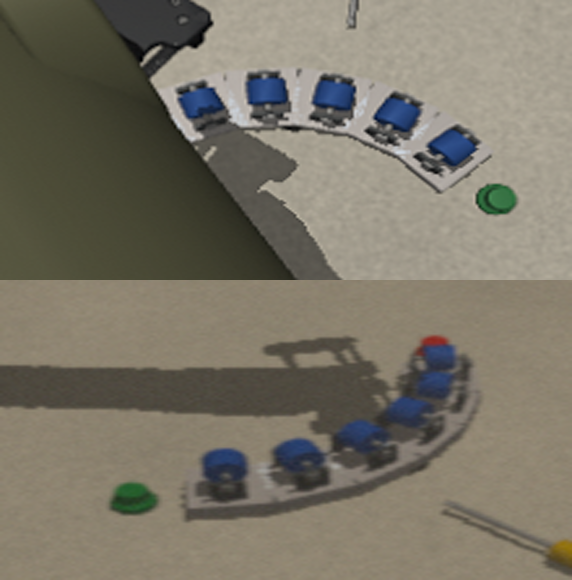

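All six lines have left the tops; rollers 5 and 6 were seen in the scene view. I'll check numerically that the guide and the other things haven't shifted, then sign off.

Run:
```python
from fit import *
p,d=env.read_camera("scene"); p0,d0=np.load("scenep.npy"),np.load("scened.npy")
def g(p,d):
    m=d>0; vv,uu=np.nonzero(m);X=np.zeros((400,640,3));X[vv,uu]=pts("scene",np.c_[uu,vv],d[m])
    mm=(X[...,0]>.4)&(X[...,0]<.65)&(X[...,1]>-.2)&(X[...,1]<.25)&(X[...,2]>.062)&(X[...,2]<.075)
    k,l,st,ce=cv2.connectedComponentsWithStats(mm.astype(np.uint8))
    cs=np.array([X[l==i].mean(0) for i in range(1,k) if st[i,4]>15]); cs=cs[np.argsort(cs[:,1])]
    h=cv2.cvtColor(p,cv2.COLOR_RGB2HSV); o=[]
    for lo,hi in((50,75),(0,6),(22,30)):
        q=(h[...,0]>=lo)&(h[...,0]<=hi)&(h[...,1]>150)&(X[...,0]>.4)&(X[...,0]<.9)&(X[...,2]<.05)&(abs(X[...,1])<.3); o.append(np.argwhere(q).mean(0).round(1))
    return least_squares(lambda s:(model(s)-cs[:,:2]).ravel(),[.55,.07,0]).x.round(4) if len(cs)==6 else cs.round(3),o
print(g(p0,d0));print(g(p,d))
j=[env.cut_out("scene","jar")[0]["uv"]];print(j)
env.sign_off()
```

```text
(array([ 0.5574,  0.0614, -0.0312]), [array([240.9, 216.4]), array([176. , 301.2]), array([276.4, 352.6])])
(array([ 0.5575,  0.0615, -0.0261]), [array([241.4, 217.4]), array([175.9, 300.6]), array([276.3, 352.5])])
[[365.2, 151.2]]
the job is handed in; nothing more can be done
```

I ran the closed fingertips along the row from the green-puck end to the red-puck end, rollers 1 to 6 in order, then lifted clear and signed off at about 13 s.

- **Pressing:** I pressed with about 1.5–3.5 N by the wrist readings, whose zero is uncertain by about 0.5 N. By geometry that is roughly 2–3 mm down. Roller 1 got the firmest touch, so I raised the tip by 1.2 mm after it and lowered it 0.3 mm again after roller 2. I did not measure the press depth directly.
- **Rollers turned:** all six white lines have left the tops. In the last pictures the overhead camera could not see roller 6, so that one was checked in the scene camera only.
- **Nothing shifted:** the guide's fitted position before and after agrees to about 0.1 mm, and its angle to 0.3°, which I take to be noise. The red puck, screwdriver and jar stayed within about 1 pixel. The green puck differed by about 1 pixel; the arm's shadow moved there between pictures and the tip passed well above it.

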